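# Pack, close and scan a coffee order

## Robot

A 6-joint arm with a two-finger parallel gripper is mounted at the origin on the work surface. World frame = base frame: x ahead of the robot, y to its left, z up, the work surface at z = 0. Lengths are in m, angles in rad, forces in N, time in s.
With the tool pointing down it reaches from about 0.275 to 1 m from the base axis. Payload 8.4 kg.
Tool frame: the origin (TCP) lies on the centre line of the jaws, within the pads' length; the fingertips stand 8 mm ahead of it and the grasp point (between the pads) lies 11 mm behind it (tcp_to_tips is the z of the fingertips in the tool frame, in m); z points along the fingers, y is the direction in which the jaws open and shut (so a half turn about z gives the same grasp; the last joint's range is limited). The gripper opens to 85 mm and grips with 20 to 120 N. Pads are 22 mm wide; open, the fingers measure 114 mm over their backs; the gripper's body (76 mm by 85 mm) begins 54 mm behind the grasp point. The pads swing forward as they close: fully open they stand 13 mm farther back than shut.
Start: joints at [1.127, 0.353, 1.633, -0, 1.155, -0.002], TCP at [0.267, 0.565, 0.239] pointing down, gripper open.
Joint ranges: [-2.63, 2.63], [-0.92, 2.1], [0.06, 2.66], [-1.3, 4.44], [0, 2.69], [-3.02, 3.02]. Speed limits (rad/s): [2.22, 2.22, 2.79, 3.14, 3.14, 3.14].

## Interface

Orientations are given as a unit quaternion [x, y, z, w].
In Python, from rig import movep, move_linear, movej, command_gripper, dwell, ik, read_state, grab_frame, calibration, MotionError, sign_off, tcp_to_tips gives the robot as it stands. Calls block until the motion is done:
- movep(position, orientation): joint-space move of the TCP to a pose.
- move_linear(position, vel=0.15, ori=None, stop_force=None): straight line of the TCP; ori=None keeps the orientation; vel is the mean speed in m/s. With stop_force (N) it stops when the force on the tool has changed by that much, and returns True; else False.
- movej(angles): joint-space move.
- command_gripper(opening, grip_force=None): opening from 0.0 (shut) to 1.0 (fully open); grip_force is the grip in N (None keeps the last); returns when the fingers have stopped.
- dwell(seconds).
- ik(position, orientation): joint angles nearest the present ones, or None.
- read_state(): the state.
- grab_frame(name): name is "scene" or "top"; returns the picture (400x640x3 uint8, red, green, blue); there is no depth.
- calibration(name): a dict with "intrinsics" (3x3 intrinsics, pixels), "dist" ([k1, k2, p1, p2, k3] as OpenCV has them; the pictures are not rectified), "R" (3x3) and "t" (3): a world point X has camera coordinates R X + t. Camera axes: x right, y down, z forward; pixel columns grow to the right and rows downward; lengths in m; the calibration is good to about 2 mm. A picture is of the moment at which its call begins. calibration takes no time and is no camera call.
A pose or a line that the arm cannot do raises MotionError and nothing moves.
- sign_off(): hands the job in, once; it reports no verdict.
The state is a dict: "time_s": time; "joints": joint angles; "joint_velocities": joint speeds; "effort": joint torques, N m; "eef_pos": TCP position; "ee_rot": TCP orientation; "contact_force": force on the tool from outside, world axes, zero at the start; "moment": the same for the moment, N m; "grip_width": opening from 0.0 (shut) to 1.0 (fully open).
Only numpy, scipy, OpenCV 4.12 (cv2) and the standard library are available. Lean on these libraries where they do the work, as an engineer would, in place of code of your own. Each camera call takes 0.05 s, during which the arm holds its last target. There are 200 camera calls.

## Task

Pack this order at the cafe counter: put every coffee tin on the counter into the carton, then fold the two short end flaps down flat, and only after them the two long flaps. When the carton is shut, pick up the scanner, point its red window squarely at the label on top from about 10 cm and hold it still there for two seconds, then stand the scanner back on its blue mat and let go; leave everything else on the counter where it is.

Things in the scene. Friction and masses are not known exactly. Their poses are not given: they have to be found in the camera images.
- carton_mouth (a point): Centre of the open top of the cardboard carton, in its rim plane, 95 mm above the counter. Carton fixed in place; outside 150 (its x) x 220 (y) x 95 mm high, walls and bottom 4 mm. z up, x to the far long side, -x to the near (robot) side, +y left end, -y right end. A flap is hinged on each of the four rims; each is 75 mm from hinge to free edge, 4 mm thick.
- flap_left (a joint): Short flap (142 mm wide) on the left end; hinge line along the carton's x at y = +108 mm, z = +2 mm from carton_mouth. Reads 0 lying flat shut, 1.57 standing straight up, 2.3 leaning fully outward (stop). It stays where it is left; a newton at its free edge moves it.
- flap_right (a joint): Short flap (142 mm wide) on the right end; hinge line along the carton's x at y = -108 mm, z = +2 mm from carton_mouth. Reads 0 lying flat shut, 1.57 standing straight up, 2.3 leaning fully outward (stop). It stays where it is left; a newton at its free edge moves it.
- flap_near (a joint): Long flap (220 mm wide) on the near side; hinge line along the carton's y at x = -74 mm, z = +6 mm from carton_mouth. It carries the label on its outer face. Reads 0 lying flat shut, 1.57 standing straight up, 2.3 leaning fully outward (stop). It stays where it is left; a newton at its free edge moves it.
- flap_far (a joint): Long flap (220 mm wide) on the far side; hinge line along the carton's y at x = +74 mm, z = +6 mm from carton_mouth. Reads 0 lying flat shut, 1.57 standing straight up, 2.3 leaning fully outward (stop). It stays where it is left; a newton at its free edge moves it.
- label (a point): Centre of the white 62 x 70 mm label with a square black-and-white code, stuck on the outer face of the near long flap, 38 mm from its hinge; on top of the carton once that flap is shut. Its z axis is the label's normal, away from the flap (straight up when shut).
- mat_center (a point): Centre of the top face of the scanner's flat blue mat with grey rim, 230 mm (its x) x 120 mm (its y), 6 mm thick, fixed to the counter to the left of the carton.
- scanner_grip (a point): Centre of the handle of the loose hand-held scanner (0.22 kg): yellow bar along x, 34 mm wide (y), 28 mm high (z up), free to grip from 45 mm behind this point to 35 mm ahead (x forward). At rest this point is 45 mm above the support. Black head in front (72 mm wide, top 33 mm above this point), black rear foot (90 mm wide, 57 mm high); about 190 mm long; stands on head edge and foot.
- scanner_window (a point): Centre of the scanner's red window, low on the head's front: 95 mm ahead of and 30 mm below scanner_grip in the scanner's frame. Its x axis is where the scanner looks: forward and 50 degrees below the handle's level; y is the scanner's y. It reads a label on this x axis (within 20 mm) 60 to 150 mm ahead, looked at within 30 degrees of square, with the scanner still.
- tin1_center (a point): Centre (half-way up, 36 mm over its bottom) of the red square coffee tin with a brass-coloured lid, 54 x 54 x 72 mm tall, about 0.18 kg; starts upright on the counter to the right of the carton. Its sides are along its x and y, z up. May be absent.
- tin2_center (a point): Centre (half-way up, 36 mm over its bottom) of the green square coffee tin with a brass-coloured lid, 54 x 54 x 72 mm tall, about 0.18 kg; starts upright on the counter to the right of the carton. Its sides are along its x and y, z up. May be absent.
- tin3_center (a point): Centre (half-way up, 36 mm over its bottom) of the ochre square coffee tin with a brass-coloured lid, 54 x 54 x 72 mm tall, about 0.18 kg; starts upright on the counter to the right of the carton. Its sides are along its x and y, z up. May be absent.
- tin4_center (a point): Centre (half-way up, 36 mm over its bottom) of the blue square coffee tin with a brass-coloured lid, 54 x 54 x 72 mm tall, about 0.18 kg; starts upright on the counter to the right of the carton. Its sides are along its x and y, z up. May be absent.
- paper_cup: Bystander, to be left where it is: brown paper cup, 76 mm across, 85 mm tall; origin at the centre of its underside.
- token_jar: Bystander, to be left where it is: jar of gold tokens, 100 mm across, 170 mm tall; origin at the centre of its underside.
- tape_roll: Bystander, to be left where it is: roll of brown tape lying flat, 100 mm across, 48 mm high; origin at the centre of its underside.
- glove_box: Bystander, to be left where it is: blue glove box 120 x 200 x 75 mm; origin at the centre of its underside.
- napkins: Bystander, to be left where it is: stack of white napkins 130 x 130 x 56 mm; origin at the centre of its underside.
- notebook: Bystander, to be left where it is: teal notebook 130 x 180 x 14 mm; origin at the centre of its underside.
- phone: Bystander, to be left where it is: black phone 70 x 140 x 9 mm; origin at the centre of its underside.
Mind the look-alikes: they are no part of the job. Of the things shaped like the part that bears scanner_grip, the black one is meant.

How it is judged:
By the outcome, as a careful person would: the job done as asked, in the order asked, and still so for the second after the job is handed in, with the robot touching nothing.
Of tin1, tin2, tin3, tin4 only 2 to 4 are there at a start; the rules pass over those that are not, and their reading is None.
At some moment in a run one of tin1, tin2, tin3, tin4, scanner may be knocked a few centimetres aside while the robot is not near it.
It also fails if it takes over 210 s, if anything falls off the work surface, if the arm or the gripper's body presses on something with over 40 N, if the wrist force passes 120 N, or if a joint passes its speed limit or range.

## Working session

There is one attempt and no reset: what is moved stays moved. The work goes in short steps, each a Python script; the robot and the scene stay as the last script left them, time stands still between calls to the robot, and variables do not carry over. Pictures are saved under pics/ and viewed, about 12 in all and at most 16, crops included, and the job is handed in when it is done.

```bash
ls; mkdir -p pics; python3 - <<'E'
from rig import *
import cv2,numpy as np
for n in("scene","top"):
    f=grab_frame(n); cv2.imwrite(f"pics/{n}0.png",f[:,:,::-1]); c=calibration(n)
    print(n,np.array(c["intrinsics"]).round(1).tolist(),np.round(c["dist"],4),"cam pos",(-np.array(c["R"]).T@np.array(c["t"])).round(3),np.array(c["R"]).round(2).tolist())
s=read_state();print(s["time_s"],s["eef_pos"],s["ee_rot"],tcp_to_tips)
E
```

```text
pics
scene [[519.2, 0.0, 323.3], [0.0, 519.2, 203.0], [0.0, 0.0, 1.0]] [-0.1255  0.      0.      0.      0.    ] cam pos [1.098 0.809 1.204] [[-0.79, 0.61, 0.01], [0.45, 0.59, -0.67], [-0.41, -0.53, -0.74]]
top [[412.2, 0.0, 330.3], [0.0, 412.2, 196.8], [0.0, 0.0, 1.0]] [-0.0592  0.      0.      0.      0.    ] cam pos [0.435 0.008 1.231] [[0.02, -1.0, -0.01], [-1.0, -0.02, -0.04], [0.03, 0.01, -1.0]]
0.1 [0.26704621 0.56461274 0.23863789] [ 2.19112857e-01  9.75699320e-01 -6.08840465e-04 -1.50209765e-04] 0.008
```

View pics/scene0.png

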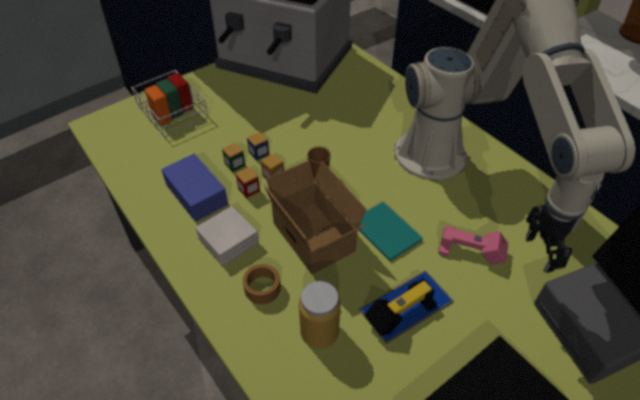

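View pics/top0.png

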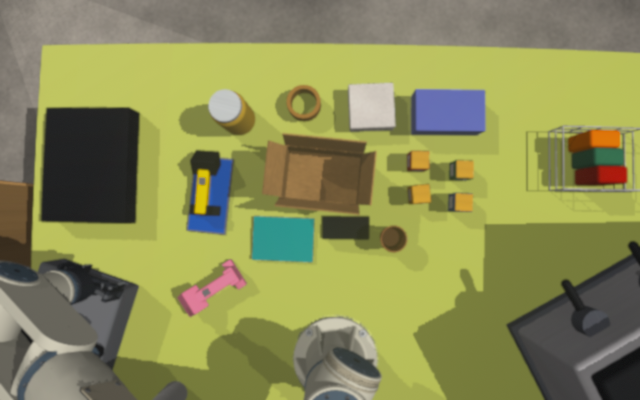

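```bash
cat > h.py <<'E'
from rig import *
import cv2,numpy as np
from scipy.spatial.transform import Rotation as Ro
def ray(name,px):
    c=calibration(name);R=np.array(c["R"]);t=np.array(c["t"])
    u=cv2.undistortPoints(np.array(px,float).reshape(-1,1,2),np.array(c["intrinsics"]),np.array(c["dist"])).reshape(-1,2)
    return -R.T@t, np.c_[u,np.ones(len(u))]@R
def onz(name,px,z):
    o,d=ray(name,px); return o+d*((z-o[2])/d[:,2])[:,None]
def proj(name,X):
    c=calibration(name)
    return cv2.projectPoints(np.array(X,float).reshape(-1,1,3),cv2.Rodrigues(np.array(c["R"]))[0],np.array(c["t"]),np.array(c["intrinsics"]),np.array(c["dist"]))[0].reshape(-1,2)
def tri(p1,p2):
    (a,da),(b,db)=ray("scene",[p1]),ray("top",[p2]); A=np.c_[da[0],-db[0]]
    s=np.linalg.lstsq(A,b-a,rcond=None)[0]; P,Q=a+da[0]*s[0],b+db[0]*s[1]
    return (P+Q)/2,np.linalg.norm(P-Q)
def down(yaw):  # tool z down, tool y (jaw axis) at angle yaw+90 ; tool x along yaw
    return (Ro.from_euler('z',yaw)*Ro.from_euler('x',np.pi)).as_quat()
def grab(name): return np.ascontiguousarray(grab_frame(name)[:,:,::-1])
def rects(name,img,lo,hi,z,amin=60,roi=None):
    m=cv2.inRange(cv2.cvtColor(img,cv2.COLOR_BGR2HSV),lo,hi)
    if roi: k=np.zeros_like(m);k[roi[1]:roi[3],roi[0]:roi[2]]=1;m*=k
    out=[]
    for c in cv2.findContours(m,cv2.RETR_EXTERNAL,cv2.CHAIN_APPROX_NONE)[0]:
        if cv2.contourArea(c)<amin: continue
        w=onz(name,c,z)[:,:2]; r=cv2.minAreaRect((w*1000).astype(np.float32))
        out.append((np.round(np.array(r[0])/1000,4),np.round(r[1],1),round(r[2],1),np.round(c.reshape(-1,2).mean(0))))
    return out
E
python3 - <<'E'
from h import *
t=grab("top")
print("lids");[print(*r) for r in rects("top",t,(8,110,120),(22,255,255),.072,roi=(395,140,490,225))]
print("mat");[print(*r) for r in rects("top",t,(105,150,60),(125,255,255),.006,roi=(170,140,250,250))]
print("yellow");[print(*r) for r in rects("top",t,(20,180,150),(28,255,255),.059,roi=(170,140,250,250))]
print(cv2.cvtColor(t,cv2.COLOR_BGR2HSV)[[185,165,210,160],[202,420,225,419]])
cv2.imwrite("pics/top1.png",cv2.resize(t[120:260,175:435],None,fx=3,fy=3,interpolation=cv2.INTER_CUBIC))
s=grab("scene")
cv2.imwrite("pics/scene1.png",cv2.resize(s[130:350,220:460],None,fx=2.7,fy=2.7,interpolation=cv2.INTER_CUBIC))
E
```

```text
lids
[ 0.4653 -0.3535] [48.1 45.6] 0.4 [463. 202.]
[ 0.4878 -0.233 ] [49.9 52.1] 5.3 [421. 194.]
[ 0.56   -0.3559] [46.  45.8] 0.2 [464. 169.]
[ 0.5833 -0.2293] [51.1 53.5] 1.0 [420. 160.]
mat
[0.4783 0.3839] [105.1 215.1] 84.7 [215. 202.]
yellow
[0.485  0.3904] [ 34.1 125.2] 86.4 [202. 190.]
[[ 26 241 189]
 [ 20 190 211]
 [110 155 150]
 [ 20 185 205]]
```

View pics/top1.png

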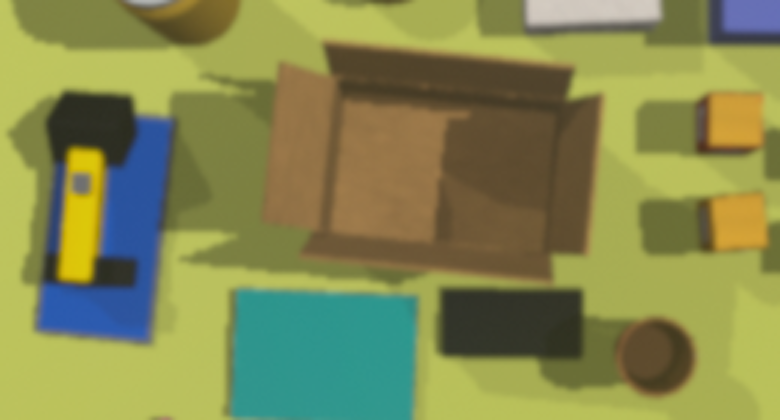

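View pics/scene1.png

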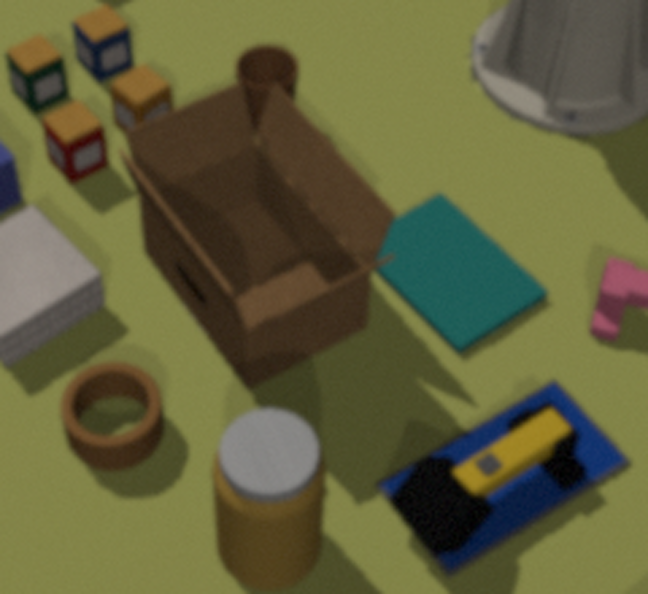

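```bash
python3 - <<'E'
from h import *
c=np.array([(338,92),(562,103),(548,252),(325,234)])/3+np.array([175,120])
w=onz("top",c,.097);print(w.round(3).tolist())
print([np.linalg.norm(w[i]-w[(i+1)%4]).round(3) for i in range(4)],w.mean(0))
for i,j in((0,1),(3,2),(3,0),(2,1)): d=w[j]-w[i];print(np.degrees(np.arctan2(d[1],d[0])))
# flap free-edge corners by stereo (crop pixels)
T=lambda p:np.array(p)/3+np.array([175,120]); S=lambda p:np.array(p)/2.7+np.array([220,130])
for n,s,t in (("near@left",(395,218),(302,255)),("near@right",(272,88),(552,280)),("far@right",(125,155),(574,67)),("jar",(269,450),(0,0)),("left@near",(392,258),(264,222))):
    if t!=(0,0): P,e=tri(S(s),T(t)); print(n,P.round(3),round(e,4))
E
```

```text
[[0.6, 0.141, 0.097], [0.593, -0.066, 0.097], [0.456, -0.055, 0.097], [0.469, 0.15, 0.097]]
[np.float64(0.207), np.float64(0.138), np.float64(0.206), np.float64(0.132)] [0.52941058 0.04270068 0.097     ]
-91.96475827784036
-93.66949809946341
-4.01530732994242
-4.561163625797088
near@left [0.447 0.163 0.161] 0.0032
near@right [ 0.431 -0.055  0.163] 0.0006
far@right [ 0.613 -0.07   0.164] 0.0053
left@near [0.477 0.197 0.154] 0.0006
```

```bash
cat >> h.py <<'E'
C=np.array([.529,.044]); CY=np.radians(-4)   # carton mouth xy, yaw
def cw(x,y): return C+Ro.from_euler('z',CY).as_matrix()[:2,:2]@[x,y]
def lids():
    return [r for r in rects("top",grab("top"),(8,110,120),(22,255,255),.072,roi=(390,120,515,250)) if 40<min(r[1]) and max(r[1])<62]
def tin(slot):
    L=lids(); print(L)
    r=min(L,key=lambda r:-r[0][1]*-1 if 0 else -r[0][1]); p=r[0]
    a=r[2]; a=(a+45)%90-45; yaw=np.radians(a) if abs(a)<30 else 0.
    s=cw(*slot)
    movep([*p,.16],down(yaw)); command_gripper(1.0)
    move_linear([*p,.046],vel=.15)
    command_gripper(0.0,40); g=read_state()["grip_width"]; print("grip",g)
    if g<.5: return False
    move_linear([*p,.27],vel=.25)
    movep([*s,.27],down(CY))
    move_linear([*s,.075],vel=.15); hit=move_linear([*s,.047],vel=.04,stop_force=5)
    st=read_state(); print("placed",p,st["eef_pos"].round(4) if hasattr(st["eef_pos"],'round') else st["eef_pos"],hit,st["time_s"])
    command_gripper(.8); move_linear([*s,.27],vel=.25)
    return True
E
python3 - <<'E'
from h import *
for q in (down(0),down(np.pi)): print(ik([.487,-.233,.16],q),ik([.53,0,.27],q))
movep([.45,-.1,.30],down(0))
print(tin((.033,-.05)))
cv2.imwrite("pics/a.png",np.hstack([grab("scene")[100:300,200:420],grab("top")[100:300,230:490]]).repeat(1,0))
E
```

```text
[-4.49029313e-01  3.14734073e-01  1.88883432e+00 -4.44089210e-16
  9.38024257e-01  1.12176701e+00] [-2.83019246e-03  1.74895594e-01  1.80137036e+00 -4.44089210e-16
  1.16532669e+00  1.56796613e+00]
[-0.44902931  0.31473407  1.88883432  0.          0.93802426 -2.01982564] [-0.00283019  0.17489559  1.80137036  0.          1.16532669 -1.57362652]
[(array([ 0.5586, -0.3559]), array([48.7, 45.7]), 0.2, array([464., 169.])), (array([ 0.5833, -0.2291]), array([51.1, 53.9]), 1.0, array([420., 160.]))]
grip 0.6259017585127724
placed [ 0.5833 -0.2291] [ 0.558  -0.0077  0.0595] True 9.0083
True
```

View pics/a.png

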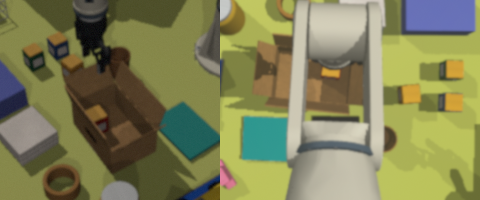

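```bash
sed -i 's/print("placed",p/print("F",np.round(st["contact_force"],1),"placed",p/' h.py; python3 - <<'E'
from h import *
print(tin((-.033,-.05)))
cv2.imwrite("pics/b.png",cv2.resize(grab("scene")[130:290,230:430],None,fx=3,fy=3))
E
```

```text
[(array([ 0.4666, -0.3549]), array([45.2, 48.8]), 0.9, array([463., 202.])), (array([ 0.4878, -0.2329]), array([49.9, 52.4]), 5.3, array([420., 194.])), (array([ 0.56  , -0.3559]), array([45.9, 45.8]), 0.2, array([464., 169.]))]
grip 0.6242501052403149
F [2.1 5.7 1.6] placed [ 0.4878 -0.2329] [ 0.4933 -0.0029  0.0588] True 16.9833
True
```

View pics/b.png

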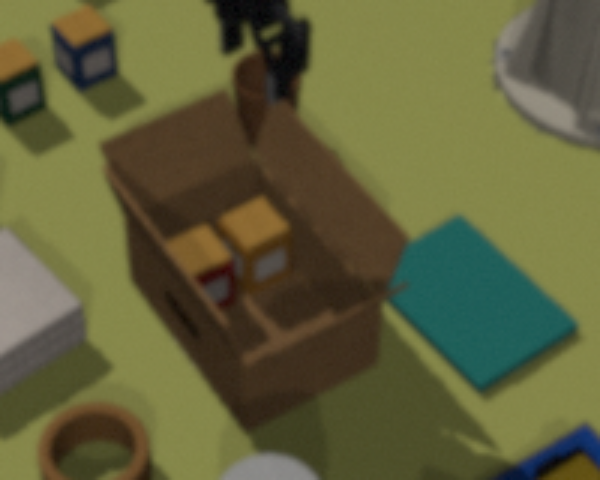

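```bash
python3 - <<'E'
from h import *
print(tin((.033,.042)))
movep([.45,.0,.30],down(0))
print(tin((-.033,.042)))
movep([.40,.30,.30],down(CY+np.pi/2))
cv2.imwrite("pics/c.png",np.hstack([cv2.resize(grab("scene")[130:290,230:380],(400,427)),cv2.resize(grab("top")[130:236,250:350],(400,427))]))
E
```

```text
[(array([ 0.4653, -0.3549]), array([48.1, 48.4]), 0.4, array([463., 202.])), (array([ 0.56  , -0.3559]), array([45.9, 45.8]), 0.2, array([464., 169.]))]
grip 0.6272525448794313
F [1.2 0.1 3.5] placed [ 0.4653 -0.3549] [0.5645 0.0834 0.0508] True 26.1167
True
[(array([ 0.56  , -0.3559]), array([46. , 45.8]), 0.2, array([464., 169.]))]
grip 0.6252522094814117
F [-0.5  0.8  4.7] placed [ 0.56   -0.3559] [0.4987 0.0883 0.051 ] True 35.95
True
```

View pics/c.png

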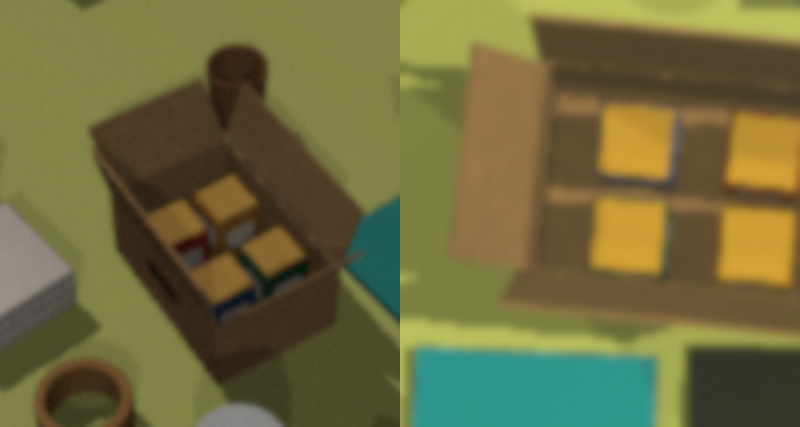

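```bash
sed -i 's/^C=np.array.*;/C=np.array([.529,.048]);/' h.py; cat >> h.py <<'E'
def flap(e,hd,hz,yaw,r=.05,b=.011):
    e=np.array(e,float); q=down(yaw)
    P=lambda s,z:[*cw(*(e*(hd+s+b))),z+hz+.008]
    command_gripper(0.,40)
    movep(P(.10,.13),q); move_linear(P(.10,.035),vel=.2)
    h=[move_linear(P(.012,.035),vel=.08,stop_force=20),move_linear(P(0,.05),vel=.08,stop_force=20)]
    for a in range(75,0,-15):
        a=np.radians(a); h.append(move_linear(P(-r*np.cos(a),.002+r*np.sin(a)),vel=.08,stop_force=20))
        if h[-1]: break
    h.append(move_linear(P(-r,-.002),vel=.03,stop_force=8))
    st=read_state(); print(h,"tip z",st["eef_pos"][2]-.008,np.round(st["contact_force"],1),st["time_s"])
    move_linear(P(-r,.12),vel=.2)
E
python3 - <<'E'
from h import *
flap((0,1),.108,.097,CY+np.pi/2)
flap((0,-1),.108,.097,CY+np.pi/2)
movep([.40,-.25,.30],down(CY+np.pi/2))
cv2.imwrite("pics/d.png",np.hstack([cv2.resize(grab("scene")[130:290,230:380],(400,427)),cv2.resize(grab("top")[120:240,250:390],(400,343),).copy() if 0 else cv2.resize(grab("top")[120:250,250:372],(400,427))]))
E
```

```text
[False, False, False, False, False, False, False, True] tip z 0.0989500536422549 [-1.4  0.2  8.5] 44.0583
[False, False, False, False, False, False, False, True] tip z 0.09893243127494886 [-1.5  0.3  9.3] 50.4417
```

View pics/d.png

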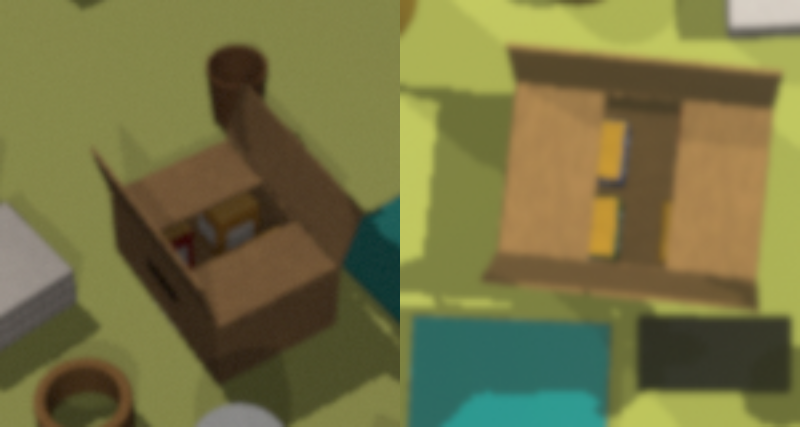

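```bash
python3 - <<'E'
from h import *
T=lambda x,y:((x-400)/3.28+250,y/3.285+120)
w=onz("top",[T(607,95),T(683,102),T(593,262),T(668,268),T(512,88),T(502,257),T(770,105),T(757,278)],.099);print(w.round(3).tolist(),w[:4].mean(0).round(3),w[4:].mean(0).round(3))
n=-np.array([np.cos(CY),np.sin(CY)])
flap((1,0),.074,.101,CY)
flap((-1,0),.074,.101,CY)
movep([.40,-.25,.30],down(CY))
cv2.imwrite("pics/e.png",np.hstack([cv2.resize(grab("scene")[130:290,230:380],(400,427)),cv2.resize(grab("top")[120:250,250:372],(400,427))]))
E
```

```text
[[0.606, 0.07, 0.099], [0.601, 0.006, 0.099], [0.465, 0.08, 0.099], [0.461, 0.017, 0.099], [0.611, 0.151, 0.099], [0.468, 0.156, 0.099], [0.599, -0.067, 0.099], [0.454, -0.058, 0.099]] [0.533 0.043 0.099] [0.533 0.046 0.099]
[False, False, False, False, False, False, False, True] tip z 0.10299427991748467 [-1.7  0.2  7.7] 58.75
[False, False, False, False, False, False, False, True] tip z 0.10297353862472144 [-2.1 -1.   9.8] 64.9083
```

View pics/e.png

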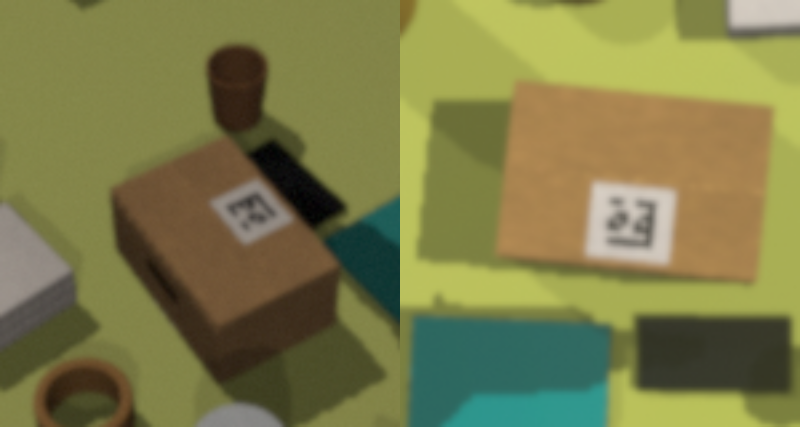

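```bash
python3 - <<'E'
from h import *
t=grab("top"); s=grab("scene")
print("label",rects("top",t,(0,0,130),(180,60,255),.103,roi=(300,160,350,215)))
print("mat",rects("top",t,(105,150,60),(125,255,255),.006,roi=(170,140,250,250)))
Y=rects("top",t,(20,180,150),(28,255,255),.065,roi=(170,130,250,250));print("yellow",Y)
Ys=rects("scene",s,(20,180,120),(28,255,255),.065,roi=(330,240,470,350));print("yellow scene",Ys)
print("black head",rects("top",t,(0,0,0),(180,255,70),.084,roi=(180,130,245,180)))
def mark(im,n,pts,x0,y0,f):
    for p in proj(n,pts): cv2.circle(im,tuple(int(v) for v in ((p-[x0,y0]+.5)*f)),3,(0,0,255),1)
yaw=np.radians(-3.6); g=np.array([.512,.392,.051]); R=Ro.from_euler('z',yaw).as_matrix()
m=[np.array([.478,.384,.006])+Ro.from_euler('z',np.radians(-5.3)).as_matrix()@[a*.115,b*.06,0] for a in(-1,1) for b in(-1,1)]
pts=[g+R@[x,y,.014] for x in(-.045,.035) for y in(-.017,.017)]+m
A=cv2.resize(t[130:250,170:260],(450,600));mark(A,"top",pts,170,130,5)
B=cv2.resize(s[240:360,350:420+0],(350,600));
B=cv2.resize(s[265:345,355:455],(350*1,280));mark(B,"scene",pts,355,265,3.5)
B=cv2.copyMakeBorder(B,0,320,0,0,cv2.BORDER_CONSTANT)
cv2.imwrite("pics/f.png",np.hstack([A,B]))
E
```

```text
label [(array([0.4992, 0.0495]), array([69.9, 62. ]), 85.2, array([320., 187.]))]
mat [(array([0.3932, 0.3931]), array([102.6,  44. ]), 85.1, array([205., 224.])), (array([0.5127, 0.3544]), array([ 50.9, 140.4]), 85.4, array([220., 184.]))]
yellow [(array([0.4847, 0.3884]), array([ 33.9, 124.6]), 86.4, array([202., 190.]))]
yellow scene [(array([0.4881, 0.3927]), array([ 29.6, 121.3]), 87.8, array([408., 298.]))]
black head [(array([0.5643, 0.3759]), array([62.2, 80.4]), 0.6, array([205., 163.]))]
```

View pics/f.png

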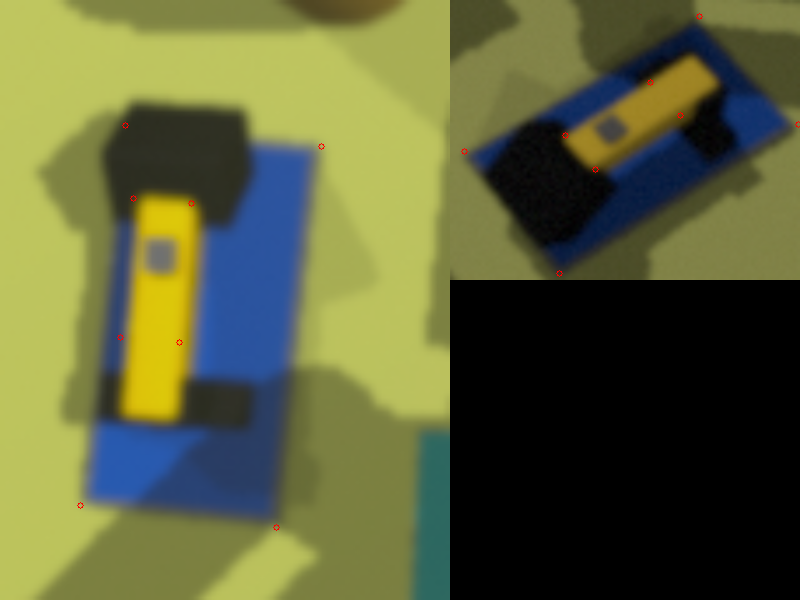

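```bash
cat >> h.py <<'E'
L=np.array([.4985,.0485,.103]); G=np.array([.5125,.389,.051]); GY=np.radians(-3.6); M=np.array([.478,.384,.006]); MY=np.radians(-5.3)
def scan(h,flip,dist=.10,pitch=40):
    Rs=Ro.from_euler('z',h)*Ro.from_euler('y',pitch,degrees=True)
    look=Rs.apply([np.cos(np.radians(50)),0,-np.sin(np.radians(50))])
    g=L-look*dist-Rs.apply([.095,0,-.03])
    Rt=Rs*Ro.from_euler('z',np.pi*flip)*Ro.from_euler('x',np.pi)
    return g+Rs.apply([0,0,-.015]),Rt.as_quat()
E
python3 - <<'E'
from h import *
for flip in (0,1):
    print(flip,"pick",ik([*G[:2],.036],down(GY+np.pi*flip)))
    for h in range(-180,180,20):
        p,q=scan(np.radians(h),flip); j=ik(p,q); j2=ik(p+[0,0,.1],q)
        if j is not None: print(h,p.round(3),np.round(j,2),j2 is not None)
E
```

```text
0 pick [ 6.46920417e-01  6.18445902e-01  1.72260308e+00 -4.44089210e-16
  8.00543673e-01  2.28054860e+00]
-180 [0.562 0.049 0.276] [ 0.13 -0.04  2.22 -0.31  0.28 -1.17] True
-160 [0.558 0.07  0.276] [-0.01 -0.03  2.21  0.67  0.38 -2.49] True
-120 [0.53  0.103 0.276] [-0.2   0.1   2.07  0.87  0.92  2.94] False
-100 [0.509 0.111 0.276] [-0.21  0.18  1.97  0.78  1.16  2.72] True
-80 [0.488 0.111 0.276] [-0.19  0.26  1.87  0.66  1.36  2.51] True
-60 [0.467 0.103 0.276] [-0.15  0.33  1.77  0.53  1.53  2.32] True
-40 [0.45  0.089 0.276] [-0.08  0.38  1.69  0.38  1.66  2.1 ] True
-20 [0.439 0.07  0.276] [-0.01  0.42  1.64  0.22  1.75  1.88] True
0 [0.435 0.048 0.276] [0.07 0.43 1.61 0.05 1.79 1.64] True
20 [0.439 0.027 0.276] [ 0.15  0.43  1.62 -0.13  1.78  1.39] True
40 [0.45  0.008 0.276] [ 0.23  0.4   1.66 -0.3   1.72  1.16] True
60 [ 0.467 -0.006  0.276] [ 0.3   0.36  1.72 -0.45  1.61  0.94] True
80 [ 0.488 -0.014  0.276] [ 0.36  0.3   1.81 -0.59  1.46  0.73] True
100 [ 0.509 -0.014  0.276] [ 0.39  0.23  1.91 -0.72  1.27  0.54] True
120 [ 0.53  -0.006  0.276] [ 0.4   0.14  2.02 -0.82  1
[... 680 characters left out ...]
  0.53  1.53 -0.83] True
-40 [0.45  0.089 0.276] [-0.08  0.38  1.69  0.38  1.66 -1.04] True
-20 [0.439 0.07  0.276] [-0.01  0.42  1.64  0.22  1.75 -1.26] True
0 [0.435 0.048 0.276] [ 0.07  0.43  1.61  0.05  1.79 -1.5 ] True
20 [0.439 0.027 0.276] [ 0.15  0.43  1.62 -0.13  1.78 -1.75] True
40 [0.45  0.008 0.276] [ 0.23  0.4   1.66 -0.3   1.72 -1.98] True
60 [ 0.467 -0.006  0.276] [ 0.3   0.36  1.72 -0.45  1.61 -2.2 ] True
80 [ 0.488 -0.014  0.276] [ 0.36  0.3   1.81 -0.59  1.46 -2.41] True
100 [ 0.509 -0.014  0.276] [ 0.39  0.23  1.91 -0.72  1.27 -2.61] True
120 [ 0.53  -0.006  0.276] [ 0.4   0.14  2.02 -0.82  1.06 -2.81] True
160 [0.558 0.027 0.276] [ 0.27 -0.01  2.18 -0.85  0.52  2.85] True
```

```bash
python3 - <<'E'
from h import *
Y=rects("top",grab("top"),(20,180,150),(28,255,255),.065,roi=(150,130,260,260));print(Y)
a=GY
g=Y[0][0]+np.array([.0275*np.cos(a)+.001,.0275*np.sin(a)+.002]); print(g)
assert np.linalg.norm(g-G[:2])<.01
q=down(a+np.pi)
movep([*g,.30],q); command_gripper(.75)
move_linear([*g,.15],vel=.2); print(move_linear([*g,.036],vel=.1,stop_force=15))
command_gripper(0.,80); print("grip",read_state()["grip_width"])
move_linear([*g,.30],vel=.15)
p,qs=scan(CY,1); movep(p+[0,0,.08],qs); print(move_linear(p,vel=.08,stop_force=15))
st=read_state(); print(st["eef_pos"],p,st["grip_width"],st["time_s"])
s=grab("scene");t=grab("top")
w=L+[0,0,.10]
for im,n in((s,"scene"),(t,"top")):
    for x in proj(n,[L,w]): print(n,x.round())
A=cv2.resize(s[110:270,230:390],(480,480)); 
for x in proj("scene",[L,w]): cv2.circle(A,tuple(int(v) for v in (x-[230,110])*3),4,(0,0,255),1)
cv2.imwrite("pics/g.png",A)
E
```

```text
[(array([0.4847, 0.3884]), array([ 33.9, 124.6]), 86.4, array([202., 190.]))]
[0.51314574 0.38867326]
False
grip 0.39092454176664054
False
[0.43578545 0.05289487 0.27597504] [0.43552138 0.05290389 0.27555549] 0.38731617551135766 76.9917
scene [324. 208.]
scene [324. 184.]
top [320. 188.]
top [319. 185.]
```

View pics/g.png

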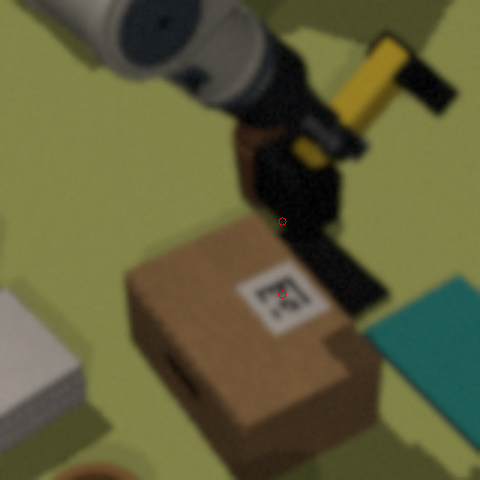

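```bash
python3 - <<'E'
from h import *
dwell(3.0)
st=read_state(); print("scan end",st["eef_pos"].round(4) if hasattr(st["eef_pos"],"round") else st["eef_pos"],st["time_s"])
p,qs=scan(CY,1); move_linear(p+[0,0,.08],vel=.1)
g=M[:2]+np.array([.006,-.0005]); q=down(MY+np.pi)
movep([*g,.30],q); move_linear([*g,.06],vel=.15)
print(move_linear([*g,.034],vel=.03,stop_force=4),read_state()["eef_pos"])
command_gripper(.7); move_linear([*g,.20],vel=.15)
movep([.40,-.25,.35],down(CY)); print(read_state()["time_s"])
t=grab("top");s=grab("scene")
print(rects("top",t,(20,180,150),(28,255,255),.065,roi=(150,130,260,260)))
print("label",rects("top",t,(0,0,130),(180,60,255),.103,roi=(300,160,350,215)))
A=cv2.resize(t[70:260,150:410],(780,570)); cv2.imwrite("pics/h.png",A); cv2.imwrite("pics/i.png",cv2.resize(s[100:350,200:480],(672,600)))
E
```

```text
scan end [0.4355 0.0529 0.2755] 80.0917
True [0.48376046 0.38333172 0.03678182]
88.75
[(array([0.4555, 0.3826]), array([ 35.4, 125.2]), 84.6, array([204., 200.]))]
label [(array([0.4992, 0.0495]), array([69.9, 62. ]), 85.2, array([320., 187.]))]
```

View pics/h.png

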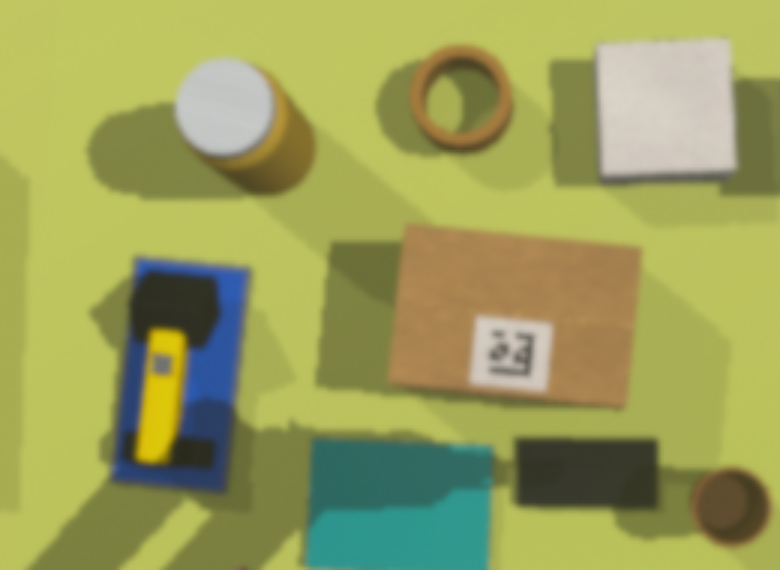

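View pics/i.png

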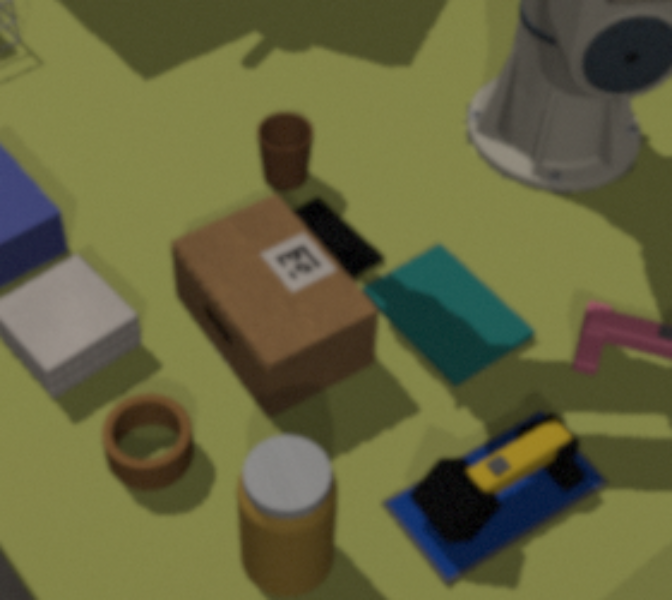

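```bash
python3 - <<'E'
from h import *
dwell(.5); sign_off(); dwell(1.2)
E
```

```text
the job is handed in; nothing more can be done
the job is handed in; nothing more can be done
```

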